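# Load a cell into the tester and hold the third load click

## Task

On the repair bench, tip the cell dock's loading pan by its orange bar to about 45 degrees, without touching the green cell, so the cell rolls into the cradle, and then bring the pan back down level. Then turn the red spring-return knob on the grey load box clockwise, click by click, resting about half a second on the first and on the second click, to the third click (the big orange dot) and no further. Finish still gripping the knob, holding it on the third click, and leave the other things on the bench where they are.

Things in the scene. Friction and masses are not known exactly. Their poses are not given: they have to be found in the camera images.
- dock: Blue cell dock, fixed. Base plate 135 mm (x) by 110 mm (y). Origin on the bench under the pan's hinge; x points from the pan to the cradle, y along the hinge, z up. The hinge line (along y) is 80 mm above the origin. The cradle behind it has a clear back stop up to 112 mm high at x = 44 to 49 mm and ends up to 93 mm high at y = +-38 to 43 mm.
- cradle (a point): Where the centre of a cell lies once it is in the dock's cradle, a black V-trough 44 mm wide: dock x = 22, y = 0, z = 55 mm. Fixed to the dock, same axes.
- pan (a joint): Tilt of the aluminium loading pan about the dock's hinge, rad: 0 = level (as it starts), grows as its orange bar is raised; limit 1.4. 45 degrees = 0.785. The hinge is stiff (0.28 N m friction, pan 0.22 kg): it stays where it is left and must be pushed down again. Its groove is 25 degrees deep, so the cell rolls out once the tilt is past about 25 degrees.
- pan_bar (a point): Middle of the pan's orange round bar, 12 mm diameter, free over 60 mm along y. Pan level: at dock x = -105, y = 0, z = 108 mm; it swings up and towards the cradle on a 109 mm radius about the hinge line. Free space around it but for two 8 mm arms at its ends. Being round it can turn between fingers that close on it across dock x. Its axes are the pan's: at 0 tilt the dock's.
- cell_mid (a point): Centre of the green cylindrical cell, 18 mm diameter, 65 mm long (its y axis is its length), about 46 g, loose. It starts lying in the pan's groove, along the hinge.
- load_box: Grey electronic load box, fixed to the bench, 150 mm (x) by 160 mm (y) by 85 mm high. Origin on the bench under its centre, z up; its display faces -x. The knob's vertical axis is at x = 15, y = 0 mm of this frame.
- knob_bar: Red bar grip of the knob, 48 mm long (its x), 14 mm wide (its y), 34 mm high, white pointer stripe towards its -x end. Origin at the bar's centre on the knob's vertical axis, 111 mm above the bench (bar from 94 to 128 mm). Turns with the knob. At home its yaw is the box's yaw + 0.67 (pointer counter-clockwise of the box's -x), at the third click the box's yaw - 0.67.
- selector (a joint): Turn of the knob, rad, clockwise from above: 0 = home (as it starts), limit 2.24. Clicks every 0.449: third at 1.346. Dots around it mark home and clicks 1 to 5 (third larger, orange). Towards each click the resisting torque climbs to about 0.11 N m, then drops to almost none at the click. Clicks are felt but do not hold: a 0.06 N m spring turns it home when let go.
- jar_mid (a point): Amber jar with blue lid, 52 mm diameter, 75 mm high, loose; point half-way up. Bystander.
- spool_mid (a point): Grey spool of solder wire, 48 mm diameter, 36 mm high, standing; point half-way up. Bystander.
- screwdriver_grip (a point): Screwdriver with yellow handle, lying; point in its handle. Bystander.
- mug_rim (a point): White mug, 80 mm diameter, 90 mm high; point at the centre of its mouth. Bystander.
- handset_mid (a point): Black phone handset, 150 by 72 by 9 mm, lying flat; point at its centre. Bystander.
- spare_cell_mid (a point): Blue spare cell, 18 mm diameter, 65 mm long, lying on the bench; point at its centre. Bystander.
Mind the look-alikes: they are no part of the job. Leave any purple look-alike of the load_box alone.

How it is judged:
By the outcome, as a careful person would: the job done as asked, in the order asked, and still so for the second after the job is handed in, while the arm keeps its last pose, push and grip.
It also fails if it takes over 66 s, if anything falls off the work surface, if the arm or the gripper's body presses on something with over 40 N, if the wrist force passes 120 N, or if a joint passes its speed limit or range.

## Robot

A 7-joint arm with a two-finger parallel gripper is mounted at the origin on the work surface. World frame = base frame: x ahead of the robot, y to its left, z up, the work surface at z = 0. Lengths are in m, angles in rad, forces in N, time in s.
With the tool pointing down it reaches from about 0.35 to 0.9 m from the base axis. Payload 8.1 kg.
Tool frame: the origin (TCP) lies midway between the tips of the shut fingers; the grasp point (between the pads) lies 19 mm behind it; z points along the fingers, y is the line along which they close (so a half turn about z gives the same grasp; the last joint's range is limited). The gripper opens to 92 mm and grips with 3 to 60 N. Pads are 19 mm wide; open, the fingers measure 130 mm over their backs; the gripper's body (75 mm by 190 mm) begins 47 mm behind the grasp point.
Start: joints at [1.119, 0.434, 0.025, 1.573, -0.012, 1.134, -0.075], TCP at [0.214, -0.587, 0.227] pointing down, gripper open.
Joint ranges: [-2.62, 2.62], [-0.44, 2.09], [-1.27, 1.32], [0.08, 2.57], [-1.32, 4.46], [0.12, 2], [-2.74, 2.74]. Speed limits (rad/s): [2.22, 2.22, 3.01, 3.01, 3.14, 3.14, 3.14].

## Interface

Orientations are given as a rotation vector (axis times angle).
In Python, from cell import arm gives the robot as it stands.
- The arm moves only by the tool move_arm, never from a script. Its argument "motion" is a list of rows, each an object of numbers: "tx", "ty", "tz": the shift along the tool's x, y, z normalised to -1 to 1, where 1 is 1000 mm; "twist": the turn about the tool's z normalised to -1 to 1, where 1 is pi/2 rad. In form: [{"tx": .., "ty": .., "tz": .., "twist": ..}, ...]. A call has 1 to 12 rows; each row shifts and turns the commanded pose from where the row before left it, along the tool's axes as they then stand; what a row does not reach is not made up. A row lasts 1/10 s, in which the tool goes at most 50 mm and 8.59 degrees, less where a joint would pass 70% of its speed; a pose out of reach is approached as far as the arm can. A call with a number of a shift or a turn outside -1 to 1 is refused whole. A call with a gripper value outside its range is refused whole. "gripper" is the gripper's target within -1 to 1 (shut at 1, half-way at 0, fully open at -1), set as the call begins (left out, the last holds). The fingers move at their own pace and stop on an object; "squeeze" is the grip in N (left out, the last holds). Time passes only in rows, so rows that do not move let the fingers close. It gives the time, the measured TCP pose, the force, the opening and the grip force at its end, in the units of the state.
- arm.observe(): the state, without advancing time (a new reading comes with each control period).
- arm.get_image(name): name is "scene" or "side" or "wrist"; returns the picture (420x560x3 uint8, red, green, blue); there is no depth.
- arm.calibration(name): a dict with "K" (3x3 intrinsics, pixels), "T" (4x4, takes a point from camera to world coordinates). Camera axes: x right, y down, z forward; pixel columns grow to the right and rows downward; lengths in m; the calibration is good to about 2 mm. A picture is of the moment at which its call begins: read the wrist's pose just before it. calibration takes no time and is no camera call; for the wrist camera it gives the pose at the moment of the call.
- arm.sign_off(): hands the job in; it is judged then, once.
Trained networks look in the newest picture that a camera, given by its name, has taken for a name from the list of things; names that differ only in an ending like _2 or _b are one class to them, and where a whole thing is asked for, a point or a joint stands for the part that bears it (a point fixed in the world has none). Each returns a list of dicts, best first, with "conf" (0 to 1); they miss things now and then, are a little off and sometimes report something else, mostly with a low value. They report only what shows in the picture. A call takes as long as a camera call. They do not tell look-alikes from the thing itself.
- arm.look_for(camera, query): "point" ([column, row] as shares, 0 to 1, of the picture: columns of its width, rows of its height, amid what is visible of it).
- arm.regions_of(camera, query): "region" (420x560 bool, what is visible of it) and "point" ([column, row] as shares, 0 to 1, of the picture: columns of its width, rows of its height, amid what is visible of it).
- arm.place_of(camera, query): "point" ([column, row] as shares, 0 to 1, of the picture: columns of its width, rows of its height: a listed point, or the origin of a listed thing).
The state is a dict: "clock": time; "joints": joint angles; "dq": joint speeds; "joint_efforts": joint torques, N m; "position": TCP position; "ee_rot": TCP orientation; "force": force on the tool from outside, world axes, zero at the start; "ft_torque": the same for the moment, N m; "width": opening from 0.0 (shut) to 1.0 (fully open); "gripper_force": force on a finger pad.
Only numpy, scipy, OpenCV 4.12 (cv2) and the standard library are available. Lean on these libraries where they do the work, as an engineer would, in place of code of your own. Each camera call takes 0.05 s, during which the arm holds its last target. There are 200 camera calls.

## Working session

There is one attempt and no reset: what is moved stays moved. The work goes in short steps, Python scripts to look and compute and a tool call to move; the robot and the scene stay as the last step left them, time stands still between calls to the robot, and variables do not carry over. Pictures are saved under pics/ and viewed, at most 10 in all, crops included, and the job is handed in when it is done.

Besides the shell and the picture viewer there is one more tool, called after "Emit:" as name(argument=value, ...) on one line, values as JSON. move_arm: Moves the arm, as the interface text tells. Scaled input: -1 to 1 covers 1000 mm each way for a shift and pi/2 rad each way for a turn. Its arguments: {"type":"object","properties":{"motion":{"type":"array","items":{"type":"object","properties":{"tx":{"type":"number"},"ty":{"type":"number"},"tz":{"type":"number"},"twist":{"type":"number"}}}},"gripper":{"type":"number"},"squeeze":{"type":"number"}},"required":["motion"]}

```bash
mkdir -p pics
cat > h.py <<'E'
import numpy as np, cv2
from cell import arm
def ray(cam,uv):
    c=arm.calibration(cam);K=np.array(c['K']);T=np.array(c['T'])
    d=T[:3,:3]@np.linalg.solve(K,[uv[0]*560,uv[1]*420,1]);return T[:3,3],d
def atz(cam,uv,z):
    o,d=ray(cam,uv);return o+d*(z-o[2])/d[2]
def proj(cam,p):
    c=arm.calibration(cam);K=np.array(c['K']);T=np.linalg.inv(np.array(c['T']))
    q=K@(T[:3,:3]@np.array(p)+T[:3,3]);return q[:2]/q[2]
def tri(a,b):
    A=0;B=0
    for o,d in (a,b):
        d=d/np.linalg.norm(d);P=np.eye(3)-np.outer(d,d);A=A+P;B=B+P@o
    return np.linalg.solve(A,B)
def save(cam,n):
    im=arm.get_image(cam);cv2.imwrite('pics/'+n,im[:,:,::-1]);return im
E
python3 - <<'E'
from h import *
a=save('scene','a.png');b=save('side','b.png')
print(arm.observe()['clock'])
cv2.imwrite('pics/ab.png',np.vstack([a,b])[:,:,::-1][::1]) if 0 else None
for cam in('scene','side'):
  for q in('dock','cradle','pan_bar','cell_mid','load_box','knob_bar'):
    print(cam,q,[(np.round(np.array(r['point'])*[560,420],1).tolist(),round(r['conf'],2)) for r in arm.place_of(cam,q)[:3]])
E
```

```text
0.1
scene dock [([341.3, 279.5], 0.68)]
scene cradle [([340.1, 275.9], 0.93)]
scene pan_bar [([363.0, 226.1], 0.64)]
scene cell_mid [([351.2, 256.1], 0.52)]
scene load_box [([232.8, 204.2], 0.84), ([297.9, 158.7], 0.77), ([236.8, 100.7], 0.28)]
scene knob_bar [([295.4, 140.1], 0.72), ([221.3, 184.2], 0.69)]
side dock [([219.0, 278.6], 0.93)]
side cradle [([209.2, 270.1], 0.65)]
side pan_bar [([252.2, 275.5], 0.56)]
side cell_mid [([152.2, 374.7], 0.6), ([231.9, 273.4], 0.56), ([416.1, 194.4], 0.43)]
side load_box [([348.6, 246.1], 0.72), ([299.8, 199.7], 0.71)]
side knob_bar [([352.0, 215.1], 0.64), ([294.8, 171.3], 0.55)]
```

View pics/a.png

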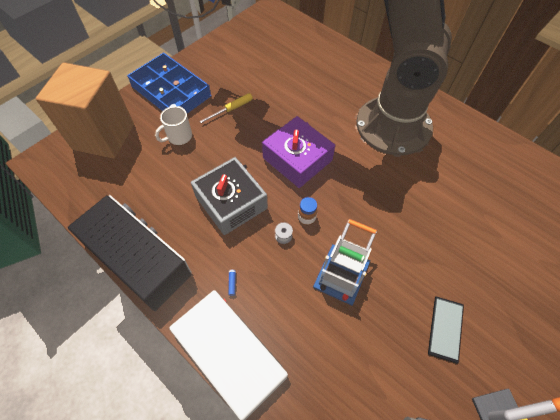

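View pics/b.png

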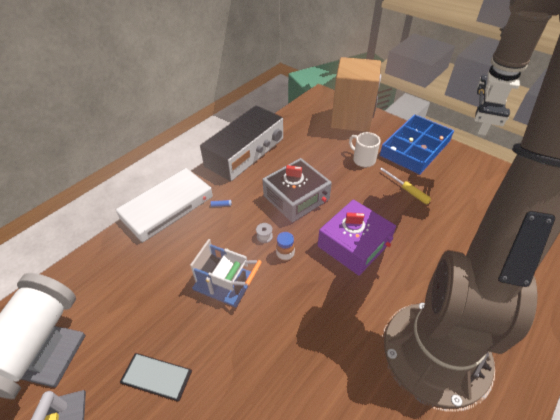

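Scene picture: the dock is at (345,265), its orange bar at (363,226) and the green cell at (351,254). The grey box is at (230,195) with its red knob at (222,184). Look-alikes are the purple box with a red knob at (298,150), and the blue spare cell at (232,283) for the green cell. I choose the grey box, the orange bar and the green cell in the pan. In the side picture the grey box is at (297,190), its knob at (294,172), the bar at (253,272) and the purple box at (357,237).

Run:
```python
from h import *
from scipy.optimize import least_squares
im={c:arm.get_image(c) for c in('scene','side')}
S=np.array([560,420.])
def t(p,q): return tri(ray('scene',np.array(p)/S),ray('side',np.array(q)/S))
for n,p,q in [('cradle',(340.1,275.9),(209.2,270.1)),('bar',(363,226.1),(252.2,275.5)),('cell',(351.2,256.1),(231.9,273.4)),('knob',(221.3,184.2),(294.8,171.3)),('box',(232.8,204.2),(299.8,199.7))]:
    print(n,t(p,q).round(4))
for n in('pan_bar','knob_bar'): 
  for c in im:
    for r in arm.regions_of(c,n)[:3]: print(n,c,np.array(r['point'])*S,r['conf'],r['region'].sum())
# orange bar by colour: min-area rect
for c,(x,y) in {'scene':(363,226),'side':(253,272)}.items():
    h=cv2.cvtColor(im[c],cv2.COLOR_RGB2HSV);m=cv2.inRange(h,(5,170,150),(22,255,255))
    k=np.zeros_like(m);k[y-25:y+25,x-25:x+25]=1
    pts=np.argwhere((m>0)&(k>0))[:,::-1].astype(np.float32)
    print(c,len(pts),cv2.minAreaRect(pts),cv2.boxPoints(cv2.minAreaRect(pts)).round(1).tolist())
a=cv2.resize(im['scene'][200:310,300:400],None,fx=4,fy=4,interpolation=2)
b=cv2.resize(im['scene'][150:240,180:280],None,fx=4,fy=4,interpolation=2)
a=cv2.copyMakeBorder(a[:440],0,0,0,0,cv2.BORDER_CONSTANT);b=cv2.copyMakeBorder(b,0,80,0,0,cv2.BORDER_CONSTANT)
cv2.imwrite('pics/c.png',np.hstack([a,b])[:,:,::-1])
```

```text
cradle [0.5553 0.2069 0.0521]
bar [0.4313 0.1706 0.1054]
cell [0.4964 0.1882 0.064 ]
knob [ 0.588  -0.1861  0.1066]
box [ 0.5673 -0.1833 -0.0111]
pan_bar scene [350.672 248.01 ] 0.84 1024
pan_bar scene [231.224 284.298] 0.62 196
pan_bar side [230.496 271.11 ] 0.95 1005
knob_bar scene [295.624 142.506] 0.77 220
knob_bar scene [219.912 189.714] 0.66 238
knob_bar side [292.712 174.888] 0.69 213
knob_bar side [353.584 219.198] 0.64 310
knob_bar side [230.104 267.582] 0.45 956
scene 63 ((361.81036376953125, 226.22413635253906), (26.925827026367188, 4.642384052276611), 21.801410675048828) [[348.3999938964844, 223.39999389648438], [350.20001220703125, 219.10000610351562], [375.20001220703125, 229.10000610351562], [373.3999938964844, 233.39999389648438]]
side 0 ((0.0, 0.0), (0.0, 0.0), 0.0) [[0.0, 0.0], [0.0, 0.0], [0.0, 0.0], [0.0, 0.0]]
```

View pics/c.png

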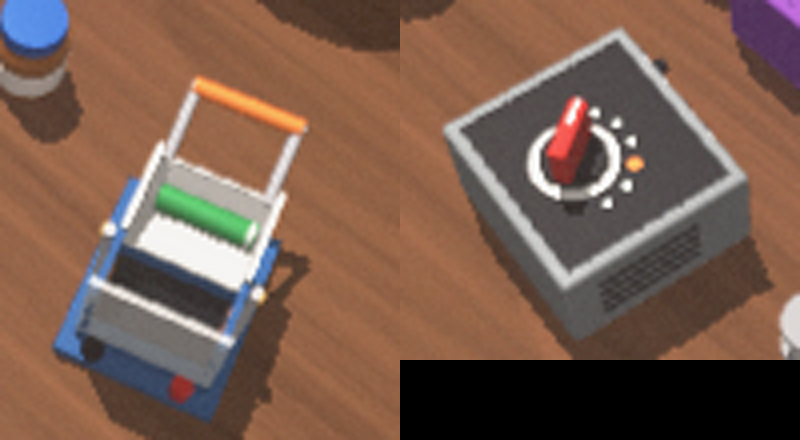

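Run:
```python
from h import *
S=np.array([560,420.])
f=lambda p,z: atz('scene',np.array(p)/S,z)
A=f((349,220.7),.108);B=f((376,232),.108);print('bar ends',A.round(4),B.round(4),np.linalg.norm(A-B),((A+B)/2).round(4))
d=A-B;print('yaw from bar',np.arctan2(d[1],d[0]),np.arctan2(-d[0],d[1]), np.arctan2(d[0],-d[1]))
c=f((340.1,275.9),.055);b=(A+B)/2;print('cradle',c.round(4),'len',np.linalg.norm((c-b)[:2]),'yaw',np.arctan2(*(c-b)[1::-1]))
C=[f(p,.085) for p in((235,157.5),(266.3,194.5),(222,220.8),(191.3,182.5))]
for i in range(4):
    e=C[(i+1)%4]-C[i];print(C[i].round(4),np.linalg.norm(e).round(4),np.arctan2(e[1],e[0]).round(4))
m=np.mean(C,0);print('centre',m)
k=f((221.3,184.2),.111);print('knob',k)
# pointer dir: bar top ends at crop (577,100),(562,150)
p=f((180+177/4,150+100/4),.128);q=f((180+165/4,150+150/4),.128);print(p,q,'yaw-pi ptr',np.arctan2(*(p-q)[1::-1]))
o=arm.observe();print(o['clock'],o['position'],o['ee_rot'],o['width'])
from scipy.spatial.transform import Rotation as R
print(R.from_rotvec(o['ee_rot']).as_matrix().round(3))
j=f((308,205),.075);print('jar',j)
```

```text
bar ends [0.4435 0.133  0.108 ] [0.4229 0.2023 0.108 ] 0.0722707031020799 [0.4332 0.1677 0.108 ]
yaw from bar -1.2822586093861292 -2.853054936181026 0.2885377174087673
cradle [0.5547 0.2018 0.055 ] len 0.12621417301132287 yaw 0.27390069510314385
[ 0.4904 -0.2368  0.085 ] 0.1543 1.3794
[ 0.5198 -0.0853  0.085 ] 0.1401 -0.2086
[ 0.6569 -0.1143  0.085 ] 0.1511 -1.7348
[ 0.6322 -0.2634  0.085 ] 0.1442 2.9559
centre [ 0.57481803 -0.1749658   0.085     ]
knob [ 0.58945634 -0.1840208   0.111     ]
[ 0.57040498 -0.18987321  0.128     ] [ 0.60289651 -0.16692584  0.128     ] yaw-pi ptr -2.5266796569440895
1.0 [ 0.21357229 -0.58739978  0.22674371] [ 3.09392845e+00  5.44937192e-01 -2.85097450e-05] 0.998201000147349
[[ 0.94   0.342 -0.   ]
 [ 0.342 -0.94  -0.   ]
 [-0.     0.    -1.   ]]
jar [0.46298407 0.01561981 0.075     ]
```

Emit:
move_arm(motion=[{"tx": 0.026, "ty": -0.035, "tz": -0.002}, {"tx": 0.026, "ty": -0.035, "tz": -0.002}, {"tx": 0.026, "ty": -0.035, "tz": -0.002}, {"tx": 0.026, "ty": -0.035, "tz": -0.002}, {"tx": 0.026, "ty": -0.035, "tz": -0.002}, {"tx": 0.026, "ty": -0.035, "tz": -0.002}, {"tx": 0.026, "ty": -0.035, "tz": -0.002}, {"tx": 0.026, "ty": -0.035, "tz": -0.002}, {"tx": 0.026, "ty": -0.035, "tz": -0.002}, {"tx": 0.026, "ty": -0.035, "tz": -0.002}, {"tx": 0.026, "ty": -0.035, "tz": -0.002}, {"tx": 0.026, "ty": -0.035, "tz": -0.002}], gripper=-1)

```text
invalid input
```

Emit:
move_arm(motion=[{"tx": 0.026, "ty": -0.035, "tz": -0.002, "twist": 0}, {"tx": 0.026, "ty": -0.035, "tz": -0.002, "twist": 0}, {"tx": 0.026, "ty": -0.035, "tz": -0.002, "twist": 0}, {"tx": 0.026, "ty": -0.035, "tz": -0.002, "twist": 0}, {"tx": 0.026, "ty": -0.035, "tz": -0.002, "twist": 0}, {"tx": 0.026, "ty": -0.035, "tz": -0.002, "twist": 0}, {"tx": 0.026, "ty": -0.035, "tz": -0.002, "twist": 0}, {"tx": 0.026, "ty": -0.035, "tz": -0.002, "twist": 0}, {"tx": 0.026, "ty": -0.035, "tz": -0.002, "twist": 0}, {"tx": 0.026, "ty": -0.035, "tz": -0.002, "twist": 0}, {"tx": 0.026, "ty": -0.035, "tz": -0.002, "twist": 0}, {"tx": 0.026, "ty": -0.035, "tz": -0.002, "twist": 0}])

```text
clock: 2.2
position: [0.3635, -0.0844, 0.2512]
ee_rot: [3.093, 0.545, 0.002]
force: [0.8, -0.2, -0.9]
width: 0.998
gripper_force: 0.0
```

Emit:
move_arm(motion=[{"tx": 0.0245, "ty": -0.0355, "tz": 0, "twist": 0}, {"tx": 0.0245, "ty": -0.0355, "tz": 0, "twist": 0}, {"tx": 0.0245, "ty": -0.0355, "tz": 0, "twist": 0}, {"tx": 0.0245, "ty": -0.0355, "tz": 0, "twist": 0}, {"tx": 0.0245, "ty": -0.0355, "tz": 0, "twist": 0}, {"tx": 0.0245, "ty": -0.0355, "tz": 0, "twist": 0}, {"tx": 0, "ty": 0, "tz": 0, "twist": -0.08}, {"tx": 0, "ty": 0, "tz": 0, "twist": -0.08}, {"tx": 0, "ty": 0, "tz": 0, "twist": -0.08}, {"tx": 0, "ty": 0, "tz": 0, "twist": -0.08}, {"tx": 0, "ty": 0, "tz": 0, "twist": -0.08}, {"tx": 0, "ty": 0, "tz": 0, "twist": -0.08}])

```text
clock: 3.4
position: [0.4287, 0.1643, 0.2508]
ee_rot: [2.672, 1.652, 0.0]
force: [0.1, -0.4, -0.5]
width: 1.005
gripper_force: 0.0
```

Emit:
move_arm(motion=[{"tx": 0, "ty": 0, "tz": 0, "twist": -0.08}, {"tx": 0, "ty": 0, "tz": 0, "twist": -0.08}, {"tx": 0, "ty": 0, "tz": 0, "twist": -0.08}, {"tx": 0, "ty": 0, "tz": 0, "twist": -0.08}, {"tx": 0, "ty": 0, "tz": 0, "twist": -0.08}, {"tx": 0, "ty": 0, "tz": 0, "twist": -0.075}, {"tx": 0, "ty": 0, "tz": 0, "twist": 0}, {"tx": 0, "ty": 0, "tz": 0, "twist": 0}])

```text
clock: 4.2
position: [0.4287, 0.1643, 0.2508]
ee_rot: [1.897, 2.504, 0.0]
force: [0.1, 0.4, 0.4]
width: 1.0
gripper_force: 0.0
```

Run:
```python
from h import *
from scipy.spatial.transform import Rotation as R
S=np.array([560,420.])
o=arm.observe();print(o['position'],o['joints'],R.from_rotvec(o['ee_rot']).as_matrix().round(3).tolist())
c=arm.calibration('wrist')
im=save('wrist','w1.png')
for q in('pan_bar','cell_mid','cradle','dock'):
    print(q,[(np.round(np.array(r['point'])*S,1).tolist(),round(r['conf'],2)) for r in arm.place_of('wrist',q)[:2]])
h=cv2.cvtColor(im,cv2.COLOR_RGB2HSV);m=cv2.inRange(h,(5,150,120),(22,255,255))
n,l,st,ce=cv2.connectedComponentsWithStats(m)
for i in np.argsort(-st[1:,4])[:3]+1:
    if st[i,4]<50: continue
    pts=np.argwhere(l==i)[:,::-1].astype(np.float32);r=cv2.minAreaRect(pts);b=cv2.boxPoints(r)
    ends=sorted([tuple(x) for x in b]);print(st[i].tolist(),r)
    mid=atz('wrist',np.array(r[0])/S,.108);print('mid',mid.round(4),[atz('wrist',x/S,.108)[:2].round(4).tolist() for x in b])
```

```text
[0.4287486  0.16425366 0.25076146] [ 0.27460935  0.25964879 -0.90396143  1.86934095  0.22617378  1.1194822
 -0.43849017] [[-0.271, 0.963, 0.0], [0.963, 0.271, 0.0], [-0.0, 0.0, -1.0]]
pan_bar [([284.6, 198.6], 0.67)]
cell_mid [([341.5, 187.1], 0.87)]
cradle [([389.0, 185.6], 0.91)]
dock [([361.1, 177.9], 0.83)]
[292, 170, 2, 54, 71] ((292.5, 196.5), (53.0, 1.0), 90.0)
mid [0.4394 0.171  0.108 ] [[0.4309, 0.1978], [0.4319, 0.1981], [0.4483, 0.1429], [0.4472, 0.1426]]
```

View pics/w1.png

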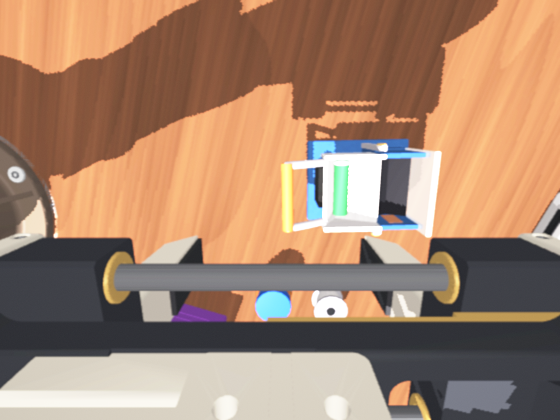

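The wrist view shows the bar, which looks yellowish here, at about (287,198). It runs nearly parallel to the finger pads. The green cell is at (341,188).

Run:
```python
from h import *
from scipy.spatial.transform import Rotation as R
S=np.array([560,420.])
im=cv2.imread('pics/w1.png');h=cv2.cvtColor(im,cv2.COLOR_BGR2HSV)
m=cv2.inRange(h,(10,120,100),(35,255,255));m[:, :270]=0;m[:,300:]=0;m[:155]=0;m[240:]=0
p=np.argwhere(m)[:,::-1].astype(np.float32);print(len(p));r=cv2.minAreaRect(p);print(r)
b=[x for x in cv2.boxPoints(r)];b.sort(key=lambda x:x[1]);t=(b[0]+b[1])/2;e=(b[2]+b[3])/2
A=atz('wrist',t/S,.108);B=atz('wrist',e/S,.108);M=(A+B)/2;d=A-B
print('len',np.linalg.norm(d),'mid',M,'dockyaw',np.arctan2(-d[0],d[1]))
o=arm.observe();Rm=R.from_rotvec(o['ee_rot']).as_matrix()
print('tool delta to mid',Rm.T@(M-o['position']))
g=atz('wrist',np.array([341.5,187.1])/S,.1);print('cell',g, 'cradle',atz('wrist',np.array([389,185.6])/S,.055))
```

```text
1877
((284.5, 197.0), (84.0, 29.0), 90.0)
len 0.09139384394499792 mid [0.43182561 0.16652523 0.108     ] dockyaw 0.28109772493581525
tool delta to mid [0.0012323  0.00360613 0.14275929]
cell [0.48808453 0.19390049 0.1       ] cradle [0.5553446  0.20627485 0.055     ]
```

Emit:
move_arm(motion=[{"tx": 0.0015, "ty": 0.0045, "tz": 0.02, "twist": 0}, {"tx": 0, "ty": 0, "tz": 0.02, "twist": 0}, {"tx": 0, "ty": 0, "tz": 0.02, "twist": 0}, {"tx": 0, "ty": 0, "tz": 0.01, "twist": 0}, {"tx": 0, "ty": 0, "tz": 0, "twist": 0}, {"tx": 0, "ty": 0, "tz": 0, "twist": 0}, {"tx": 0, "ty": 0, "tz": 0, "twist": 0}], gripper=0.48, squeeze=20)

```text
clock: 5.15
position: [0.4331, 0.1674, 0.1816]
ee_rot: [1.892, 2.507, 0.002]
force: [0.4, -0.0, -0.7]
width: 0.438
gripper_force: 0.0
```

Run:
```python
from h import *
from scipy.spatial.transform import Rotation as R
S=np.array([560,420.])
o=arm.observe();p=np.array(o['position']);Rm=R.from_rotvec(o['ee_rot']).as_matrix();print(p,o['width'])
im=save('wrist','w2.png')
print('tcp px',proj('wrist',p))
for r in arm.place_of('wrist','pan_bar')[:2]:
    print(np.array(r['point'])*S,r['conf'],Rm.T@(atz('wrist',r['point'],.108)-p))
```

```text
[0.43310566 0.16742314 0.18161966] 0.43830552234256914
tcp px [281.2717865  254.39547762]
[282.688 218.694] 0.66 [-0.00032037  0.00118712  0.07362142]
```

View pics/w2.png

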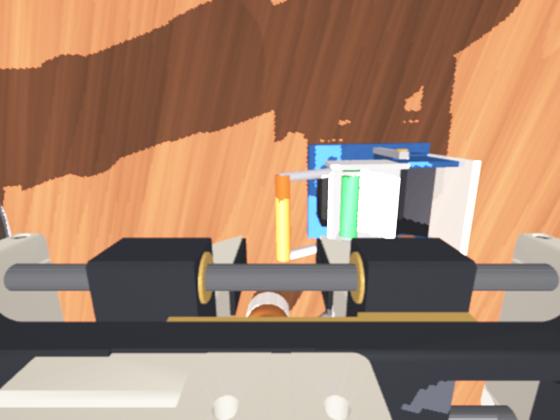

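The bar is now at (283,218), centred between the fingers, and the cell is clear to the right at (349,205). I descend with a narrow opening.

Emit:
move_arm(motion=[{"tx": 0, "ty": 0.001, "tz": 0, "twist": 0}, {"tx": 0, "ty": 0, "tz": 0, "twist": 0}, {"tx": 0, "ty": 0, "tz": 0, "twist": 0}, {"tx": 0, "ty": 0, "tz": 0, "twist": 0}, {"tx": 0, "ty": 0, "tz": 0.015, "twist": 0}, {"tx": 0, "ty": 0, "tz": 0.015, "twist": 0}, {"tx": 0, "ty": 0, "tz": 0.015, "twist": 0}, {"tx": 0, "ty": 0, "tz": 0.015, "twist": 0}, {"tx": 0, "ty": 0, "tz": 0.013, "twist": 0}, {"tx": 0, "ty": 0, "tz": 0.013, "twist": 0}, {"tx": 0, "ty": 0, "tz": 0, "twist": 0}])

```text
clock: 6.35
position: [0.4327, 0.1668, 0.0933]
ee_rot: [-1.891, -2.507, 0.003]
force: [-0.1, 0.1, -0.2]
width: 0.257
gripper_force: 0.0
```

Emit:
move_arm(motion=[{"tx": 0, "ty": 0, "tz": 0, "twist": 0}, {"tx": 0, "ty": 0, "tz": 0, "twist": 0}, {"tx": 0, "ty": 0, "tz": 0, "twist": 0}, {"tx": 0, "ty": 0, "tz": 0, "twist": 0}, {"tx": 0, "ty": 0, "tz": 0, "twist": 0}, {"tx": 0, "ty": 0, "tz": 0, "twist": 0}], gripper=1, squeeze=20)

```text
clock: 6.95
position: [0.4348, 0.1679, 0.0954]
ee_rot: [1.892, 2.507, 0.004]
force: [4.8, 1.8, -1.7]
width: 0.121
gripper_force: 20.0
```

Emit:
move_arm(motion=[{"tx": 0, "ty": 0.0023, "tz": -0.0042, "twist": 0}, {"tx": 0, "ty": 0.0023, "tz": -0.0042, "twist": 0}, {"tx": 0, "ty": 0.0016, "tz": -0.0041, "twist": 0}, {"tx": 0, "ty": 0.0016, "tz": -0.004, "twist": 0}, {"tx": 0, "ty": 0.0019, "tz": -0.0039, "twist": 0}, {"tx": 0, "ty": 0.002, "tz": -0.0039, "twist": 0}, {"tx": 0, "ty": 0.0022, "tz": -0.0038, "twist": 0}, {"tx": 0, "ty": 0.0023, "tz": -0.0037, "twist": 0}, {"tx": 0, "ty": 0.0025, "tz": -0.0036, "twist": 0}, {"tx": 0, "ty": 0.0026, "tz": -0.0036, "twist": 0}])

```text
clock: 7.95
position: [0.4515, 0.1728, 0.1335]
ee_rot: [-1.89, -2.507, 0.006]
force: [-9.9, 1.6, 0.3]
width: 0.12
gripper_force: 20.0
```

Emit:
move_arm(motion=[{"tx": 0, "ty": 0.0028, "tz": -0.0033, "twist": 0}, {"tx": 0, "ty": 0.0028, "tz": -0.0033, "twist": 0}, {"tx": 0, "ty": 0.0031, "tz": -0.0031, "twist": 0}, {"tx": 0, "ty": 0.0031, "tz": -0.0031, "twist": 0}, {"tx": 0, "ty": 0.0033, "tz": -0.0029, "twist": 0}, {"tx": 0, "ty": 0.0033, "tz": -0.0028, "twist": 0}, {"tx": 0, "ty": 0.0035, "tz": -0.0026, "twist": 0}, {"tx": 0, "ty": 0.0036, "tz": -0.0026, "twist": 0}, {"tx": 0, "ty": 0.0037, "tz": -0.0023, "twist": 0}, {"tx": 0, "ty": 0.0038, "tz": -0.0022, "twist": 0}, {"tx": 0, "ty": 0, "tz": 0, "twist": 0}, {"tx": 0, "ty": 0, "tz": 0, "twist": 0}])

```text
clock: 9.15
position: [0.4832, 0.1824, 0.1635]
ee_rot: [-1.89, -2.508, 0.006]
force: [-17.3, -3.5, 23.0]
width: 0.124
gripper_force: 20.0
```

Run:
```python
from h import *
S=np.array([560,420.])
a=save('scene','s2.png');b=arm.get_image('side')
for c in('scene','side'): print(c,[(np.round(np.array(r['point'])*S,1).tolist(),round(r['conf'],2)) for r in arm.place_of(c,'cell_mid')[:3]])
x=[cv2.resize(i,(400,400),interpolation=2) for i in (a[200:310,300:410],b[225:315,180:270])]
cv2.imwrite('pics/d.png',np.hstack(x)[:,:,::-1])
```

```text
scene [([340.9, 277.1], 0.6)]
side [([212.2, 267.7], 0.62)]
```

View pics/d.png

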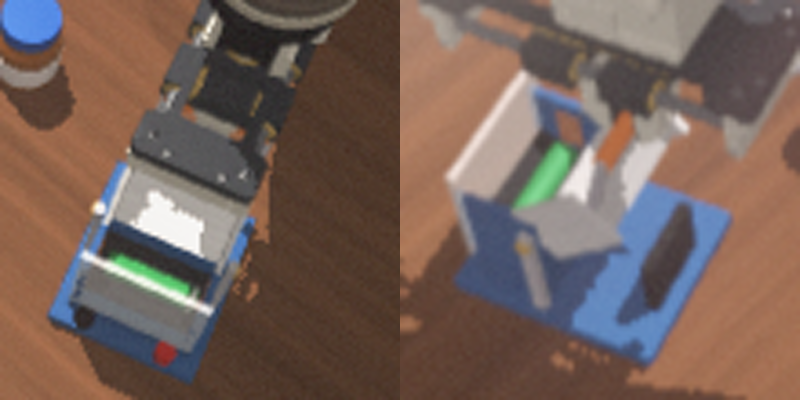

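The cell lies in the cradle (green, at (340,277) in the scene picture) with the pan at about 45°. Now I reverse the arc, easing the radial load first.

Emit:
move_arm(motion=[{"tx": 0, "ty": -0.0015, "tz": -0.002, "twist": 0}, {"tx": 0, "ty": -0.0038, "tz": 0.0022, "twist": 0}, {"tx": 0, "ty": -0.0037, "tz": 0.0023, "twist": 0}, {"tx": 0, "ty": -0.0036, "tz": 0.0026, "twist": 0}, {"tx": 0, "ty": -0.0035, "tz": 0.0026, "twist": 0}, {"tx": 0, "ty": -0.0033, "tz": 0.0028, "twist": 0}, {"tx": 0, "ty": -0.0033, "tz": 0.0029, "twist": 0}, {"tx": 0, "ty": -0.0031, "tz": 0.0031, "twist": 0}, {"tx": 0, "ty": -0.0031, "tz": 0.0031, "twist": 0}, {"tx": 0, "ty": -0.0028, "tz": 0.0033, "twist": 0}, {"tx": 0, "ty": -0.0028, "tz": 0.0033, "twist": 0}])

```text
clock: 10.45
position: [0.4528, 0.1728, 0.1356]
ee_rot: [1.892, 2.507, 0.001]
force: [1.6, 4.3, 2.0]
width: 0.119
gripper_force: 20.0
```

Emit:
move_arm(motion=[{"tx": 0, "ty": -0.0026, "tz": 0.0036, "twist": 0}, {"tx": 0, "ty": -0.0025, "tz": 0.0036, "twist": 0}, {"tx": 0, "ty": -0.0023, "tz": 0.0037, "twist": 0}, {"tx": 0, "ty": -0.0022, "tz": 0.0038, "twist": 0}, {"tx": 0, "ty": -0.002, "tz": 0.0039, "twist": 0}, {"tx": 0, "ty": -0.0019, "tz": 0.0039, "twist": 0}, {"tx": 0, "ty": -0.0016, "tz": 0.004, "twist": 0}, {"tx": 0, "ty": -0.0016, "tz": 0.0041, "twist": 0}, {"tx": 0, "ty": -0.0005, "tz": 0.0042, "twist": 0}, {"tx": 0, "ty": 0, "tz": 0.0042, "twist": 0}, {"tx": 0, "ty": 0, "tz": 0, "twist": 0}])

```text
clock: 11.55
position: [0.4349, 0.1674, 0.0965]
ee_rot: [-1.892, -2.508, 0.004]
force: [-3.9, 0.9, 10.8]
width: 0.122
gripper_force: 20.0
```

Emit:
move_arm(motion=[{"tx": 0, "ty": 0, "tz": 0.001, "twist": 0}, {"tx": 0, "ty": 0, "tz": 0.001, "twist": 0}, {"tx": 0, "ty": 0, "tz": 0, "twist": 0}])

```text
clock: 11.85
position: [0.4349, 0.1674, 0.0953]
ee_rot: [1.892, 2.508, -0.004]
force: [-7.2, -1.8, 25.0]
width: 0.123
gripper_force: 20.0
```

Run:
```python
from h import *
S=np.array([560,420.])
a=arm.get_image('scene');b=arm.get_image('side');print(arm.observe()['position'],arm.observe()['force'])
for c in('scene','side'):
  for q in('cell_mid','pan_bar'):print(c,q,[(np.round(np.array(r['point'])*S,1).tolist(),round(r['conf'],2)) for r in arm.place_of(c,q)[:3]])
b0=cv2.imread('pics/b.png')[:,:,::-1]
x=[cv2.resize(i,(400,400),interpolation=2) for i in (b0[225:315,180:270],b[225:315,180:270])]
cv2.imwrite('pics/e.png',np.hstack(x)[:,:,::-1])
```

```text
[0.43489299 0.1673946  0.09529453] [-6.94794128 -2.59574018 25.4246665 ]
scene cell_mid [([338.6, 280.9], 0.51)]
scene pan_bar []
side cell_mid [([212.5, 267.4], 0.5)]
side pan_bar [([251.4, 272.4], 0.64)]
```

View pics/e.png

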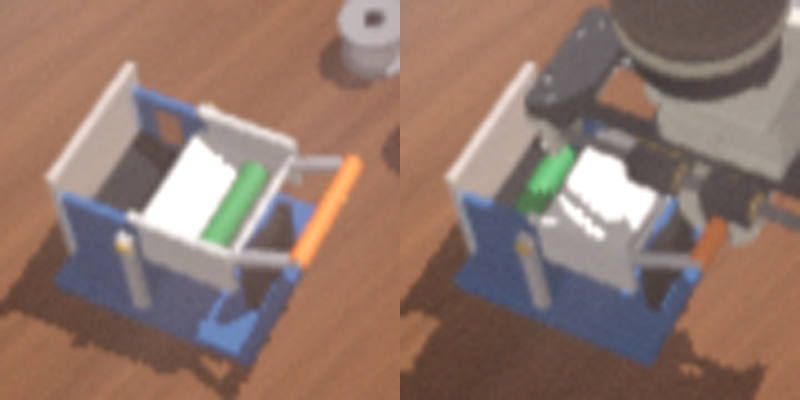

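The pan is level again, in the same place as in the first picture (bar at (251,272) in the side view), and the cell is in the cradle. I release a little and lift away.

Emit:
move_arm(motion=[{"tx": 0, "ty": 0, "tz": -0.0015, "twist": 0}, {"tx": 0, "ty": 0, "tz": 0, "twist": 0}])

```text
clock: 12.35
position: [0.4349, 0.1674, 0.0957]
ee_rot: [-1.892, -2.507, 0.003]
force: [-2.6, 1.7, 5.3]
width: 0.119
gripper_force: 20.0
```

Emit:
move_arm(motion=[{"tx": 0, "ty": 0, "tz": 0, "twist": 0}, {"tx": 0, "ty": 0, "tz": 0, "twist": 0}, {"tx": 0, "ty": 0, "tz": 0, "twist": 0}, {"tx": 0, "ty": 0, "tz": 0, "twist": 0}, {"tx": 0, "ty": 0, "tz": -0.01, "twist": 0}, {"tx": 0, "ty": 0, "tz": -0.02, "twist": 0}, {"tx": 0, "ty": 0, "tz": -0.03, "twist": 0}, {"tx": 0, "ty": 0, "tz": -0.03, "twist": 0}, {"tx": 0, "ty": 0, "tz": -0.03, "twist": 0}, {"tx": 0, "ty": 0, "tz": -0.03, "twist": 0}, {"tx": 0, "ty": 0, "tz": 0, "twist": 0}], gripper=0.48)

```text
clock: 13.45
position: [0.4376, 0.1695, 0.2505]
ee_rot: [1.89, 2.505, 0.008]
force: [-0.4, 0.4, -0.4]
width: 0.259
gripper_force: 0.0
```

Emit:
move_arm(motion=[{"tx": -0.0424, "ty": 0.0055, "tz": 0, "twist": 0}, {"tx": -0.0424, "ty": 0.0055, "tz": 0, "twist": 0}, {"tx": -0.0424, "ty": 0.0055, "tz": 0, "twist": 0}, {"tx": -0.0424, "ty": 0.0055, "tz": 0, "twist": 0}, {"tx": -0.0424, "ty": 0.0055, "tz": 0, "twist": 0}, {"tx": -0.0424, "ty": 0.0055, "tz": 0, "twist": 0}, {"tx": -0.0424, "ty": 0.0055, "tz": 0, "twist": 0}, {"tx": -0.0424, "ty": 0.0055, "tz": 0, "twist": 0}, {"tx": -0.0424, "ty": 0.0055, "tz": 0, "twist": 0}], gripper=0.1)

```text
clock: 14.35
position: [0.5885, -0.1871, 0.2462]
ee_rot: [-1.892, -2.508, 0.0]
force: [1.7, 0.6, 0.6]
width: 0.45
gripper_force: 0.0
```

Emit:
move_arm(motion=[{"tx": 0, "ty": 0, "tz": 0, "twist": 0.081}, {"tx": 0, "ty": 0, "tz": 0, "twist": 0.081}, {"tx": 0, "ty": 0, "tz": 0, "twist": 0.081}, {"tx": 0, "ty": 0, "tz": 0, "twist": 0.081}, {"tx": 0, "ty": 0, "tz": 0, "twist": 0.081}, {"tx": 0, "ty": 0, "tz": 0, "twist": 0.081}, {"tx": 0, "ty": 0, "tz": 0, "twist": 0.081}, {"tx": 0, "ty": 0, "tz": 0, "twist": 0.081}, {"tx": 0, "ty": 0, "tz": 0, "twist": 0.081}, {"tx": 0, "ty": 0, "tz": 0, "twist": 0.081}, {"tx": 0, "ty": 0, "tz": 0, "twist": 0}])

```text
clock: 15.45
position: [0.5882, -0.1851, 0.2462]
ee_rot: [-3.013, -0.89, 0.001]
force: [0.3, 0.4, 0.3]
width: 0.448
gripper_force: 0.0
```

Run:
```python
from h import *
from scipy.spatial.transform import Rotation as R
S=np.array([560,420.])
o=arm.observe();p=np.array(o['position']);Rm=R.from_rotvec(o['ee_rot']).as_matrix();print(p,o['width'],np.round(o['joints'],2),'tool y ang',np.arctan2(Rm[1,1],Rm[0,1]))
save('wrist','w3.png');print('tcp px',proj('wrist',p))
for q,z in(('knob_bar',.111),('load_box',0)):
  for r in arm.place_of('wrist',q)[:3]:
    w=atz('wrist',r['point'],z);print(q,np.array(r['point'])*S,r['conf'],w,Rm.T@(w-p))
for c in('scene','side'): print(c,[(np.round(np.array(r['point'])*S,1).tolist(),round(r['conf'],2)) for r in [arm.get_image(c) is None or x for x in arm.place_of(c,'cell_mid')[:2]+arm.place_of(c,'pan_bar')[:1]]])
```

```text
[ 0.58815927 -0.18509211  0.2462023 ] 0.4476740008528058 [ 0.52  0.45 -0.44  1.54  0.2   1.2  -0.95] tool y ang -0.9959714898956709
tcp px [283.04811619 252.51146581]
knob_bar [277.592 195.72 ] 0.59 [ 0.58941587 -0.17861312  0.111     ] [ 0.00461608 -0.00471487  0.13520237]
load_box [270.2   186.102] 0.63 [ 0.57430353 -0.17454261  0.        ] [-0.0058225  -0.01631503  0.24620879]
scene [([338.6, 280.9], 0.51)]
side [([212.5, 267.4], 0.5), ([251.4, 272.4], 0.64)]
```

View pics/w3.png

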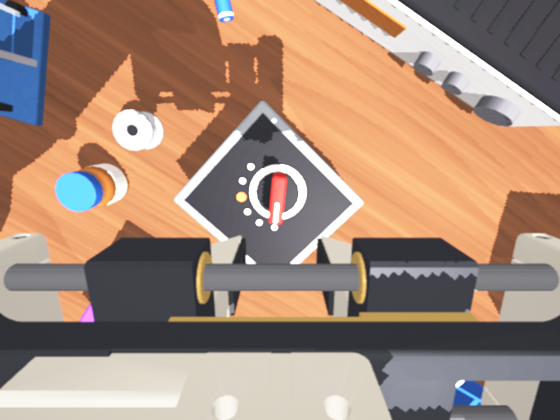

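The wrist view shows the grey box with its ring centred at (278,192). The red bar runs from (280,175) to (276,222), pointer downwards and towards the home dot at (275,228). The orange dot is at (241,197), and three box corners are visible.

Run:
```python
from h import *
from scipy.spatial.transform import Rotation as R
S=np.array([560,420.]);f=lambda p,z: atz('wrist',np.array(p)/S,z)
o=arm.observe();p=np.array(o['position']);Rm=R.from_rotvec(o['ee_rot']).as_matrix()
a,b,c=f((263,101),.085),f((362,203),.085),f((176,200),.085)
for u,v in((a,b),(c,a)):
    e=v-u;print(np.linalg.norm(e),np.arctan2(e[1],e[0]),u[:2])
cen=(b+c)/2;print('centre',cen,'ring',f((278,192),.088))
print('tcp-frame ring',Rm.T@(f((278,192),.088)-p))
im=cv2.imread('pics/w3.png');h=cv2.cvtColor(im,cv2.COLOR_BGR2HSV)
m=(cv2.inRange(h,(0,150,100),(6,255,255))|cv2.inRange(h,(172,150,100),(180,255,255)));m[:165]=0;m[232:]=0;m[:,:262]=0;m[:,:][:,296:]=0
q=np.argwhere(m)[:,::-1].astype(np.float32);r=cv2.minAreaRect(q);print(len(q),r)
bx=cv2.boxPoints(r);print([f(x,.12)[:2].round(4).tolist() for x in bx])
for z in(.094,.128):
  d=f((280,175),z)-f((276,222),z);print('bar yaw',np.arctan2(d[1],d[0]),np.linalg.norm(d))
for n,d in(('home',(275,228)),('3',(241,197)),('5',(251,167))):
    v=f(d,.086)-f((278,192),.088);print(n,np.arctan2(v[1],v[0]),np.linalg.norm(v[:2]))
```

```text
0.15499980934590496 -1.7710436575556343 [ 0.66063544 -0.11443153]
0.1452238244953295 -0.18103177463632164 [ 0.51778479 -0.08828477]
centre [ 0.57379448 -0.1773094   0.085     ] ring [ 0.58901355 -0.1794643   0.088     ]
tcp-frame ring [ 0.00383062 -0.00460558  0.15817737]
220 ((276.7425537109375, 198.0742645263672), (15.423076629638672, 50.94590759277344), 5.710593223571777)
[[0.5613, -0.1838], [0.6081, -0.16], [0.615, -0.1734], [0.5686, -0.1979]]
bar yaw 0.4926727686868471 0.05303438830874554
bar yaw 0.492672768686847 0.047239163870110026
home -2.6473693912570098 0.04294555386480328
3 2.2953545455698574 0.04203484996077447
5 1.3990135510974726 0.04026855900506917
```

Emit:
move_arm(motion=[{"tx": 0.004, "ty": -0.0046, "tz": 0, "twist": 0}, {"tx": 0, "ty": 0, "tz": 0, "twist": 0.06}, {"tx": 0, "ty": 0, "tz": 0.025, "twist": 0}, {"tx": 0, "ty": 0, "tz": 0.025, "twist": 0}, {"tx": 0, "ty": 0, "tz": 0.025, "twist": 0}, {"tx": 0, "ty": 0, "tz": 0.025, "twist": 0}, {"tx": 0, "ty": 0, "tz": 0.02, "twist": 0}, {"tx": 0, "ty": 0, "tz": 0.014, "twist": 0}, {"tx": 0, "ty": 0, "tz": 0.012, "twist": 0}, {"tx": 0, "ty": 0, "tz": 0, "twist": 0}, {"tx": 0, "ty": 0, "tz": 0, "twist": 0}])

```text
clock: 17.05
position: [0.5896, -0.1792, 0.1007]
ee_rot: [3.05, 0.75, 0.001]
force: [-0.3, 0.8, 0.3]
width: 0.452
gripper_force: 0.0
```

Emit:
move_arm(motion=[{"tx": 0, "ty": 0, "tz": 0, "twist": 0}, {"tx": 0, "ty": 0, "tz": 0, "twist": 0}, {"tx": 0, "ty": 0, "tz": 0, "twist": 0}, {"tx": 0, "ty": 0, "tz": 0, "twist": 0}, {"tx": 0, "ty": 0, "tz": 0, "twist": 0}, {"tx": 0, "ty": 0, "tz": 0, "twist": 0}, {"tx": 0, "ty": 0, "tz": 0, "twist": 0}], gripper=1, squeeze=25)

```text
clock: 17.75
position: [0.5896, -0.1797, 0.1006]
ee_rot: [3.05, 0.749, 0.001]
force: [0.2, -1.9, 4.2]
width: 0.152
gripper_force: 25.0
```

```bash
cat > y.py <<'E'
from h import *
from scipy.spatial.transform import Rotation as R
o=arm.observe();Rm=R.from_rotvec(o['ee_rot']).as_matrix()
print(o['clock'],'bar yaw',round(np.arctan2(Rm[1,1],Rm[0,1])+np.pi/2,4),np.round(o['position'],4),np.round(o['force'],1),'M',np.round(o['ft_torque'],3),o['width']*92,np.round(o['joints'],2)[-1])
E
python3 y.py
```

```text
17.75 bar yaw 0.4818 [ 0.5896 -0.1797  0.1006] [ 0.2 -1.9  4.2] M [-0.362 -0.048 -0.183] 13.956148782792932 -1.11
```

Emit:
move_arm(motion=[{"tx": 0, "ty": 0, "tz": 0, "twist": 0.0476}, {"tx": 0, "ty": 0, "tz": 0, "twist": 0.0476}, {"tx": 0, "ty": 0, "tz": 0, "twist": 0.0476}, {"tx": 0, "ty": 0, "tz": 0, "twist": 0.0476}, {"tx": 0, "ty": 0, "tz": 0, "twist": 0.0476}, {"tx": 0, "ty": 0, "tz": 0, "twist": 0.0476}, {"tx": 0, "ty": 0, "tz": 0, "twist": 0}])

```text
clock: 18.45
position: [0.5896, -0.1799, 0.1006]
ee_rot: [3.14, 0.051, 0.001]
force: [1.3, -3.6, 4.1]
width: 0.147
gripper_force: 25.0
```

```bash
python3 y.py
```

```text
18.45 bar yaw 0.0323 [ 0.5896 -0.1799  0.1006] [ 1.3 -3.6  4.1] M [-0.572 -0.229  0.095] 13.48356524373495 -1.5
```

Emit:
move_arm(motion=[{"twist": 0, "tx": 0, "ty": 0, "tz": 0}, {"twist": 0, "tx": 0, "ty": 0, "tz": 0}, {"twist": 0, "tx": 0, "ty": 0, "tz": 0}, {"twist": 0, "tx": 0, "ty": 0, "tz": 0}])

```text
clock: 18.85
position: [0.5896, -0.1799, 0.1006]
ee_rot: [3.14, 0.054, 0.002]
force: [1.6, -3.9, 5.9]
width: 0.153
gripper_force: 25.0
```

Emit:
move_arm(motion=[{"tx": 0, "ty": 0, "tz": 0, "twist": 0.0477}, {"tx": 0, "ty": 0, "tz": 0, "twist": 0.0477}, {"tx": 0, "ty": 0, "tz": 0, "twist": 0.0477}, {"tx": 0, "ty": 0, "tz": 0, "twist": 0.0477}, {"tx": 0, "ty": 0, "tz": 0, "twist": 0.0477}, {"tx": 0, "ty": 0, "tz": 0, "twist": 0.0477}, {"tx": 0, "ty": 0, "tz": 0, "twist": 0}, {"tx": 0, "ty": 0, "tz": 0, "twist": 0}, {"tx": 0, "ty": 0, "tz": 0, "twist": 0}, {"tx": 0, "ty": 0, "tz": 0, "twist": 0}, {"tx": 0, "ty": 0, "tz": 0, "twist": 0}])

```text
clock: 19.95
position: [0.5896, -0.1802, 0.1006]
ee_rot: [3.073, -0.648, 0.002]
force: [1.4, -5.2, 5.5]
width: 0.15
gripper_force: 25.0
```

```bash
python3 y.py
python3 - <<'E'
from h import *
a=arm.get_image('scene');b=arm.get_image('side')
x=[cv2.resize(i,(400,400),interpolation=2) for i in (a[150:230,185:265],b[140:220,255:335])]
cv2.imwrite('pics/f.png',np.hstack(x)[:,:,::-1])
E
```

```text
19.95 bar yaw -0.4155 [ 0.5896 -0.1802  0.1006] [ 1.4 -5.2  5.5] M [-0.99  -0.149  0.068] 13.82336193084116 -1.87
```

View pics/f.png

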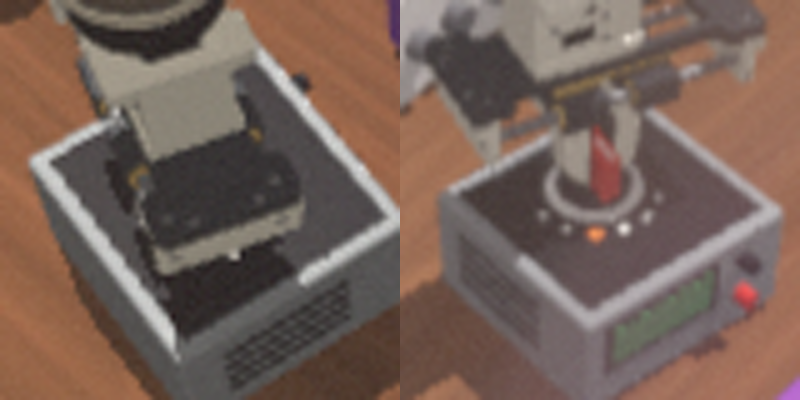

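The side crop shows the knob pointing at the second dot, one before the orange, and the tool has turned 0.90 rad from home. I go on to the third click.

Emit:
move_arm(motion=[{"tx": 0, "ty": 0, "tz": 0, "twist": 0.0476}, {"tx": 0, "ty": 0, "tz": 0, "twist": 0.0476}, {"tx": 0, "ty": 0, "tz": 0, "twist": 0.0476}, {"tx": 0, "ty": 0, "tz": 0, "twist": 0.0476}, {"tx": 0, "ty": 0, "tz": 0, "twist": 0.0476}, {"tx": 0, "ty": 0, "tz": 0, "twist": 0.0476}, {"tx": 0, "ty": 0, "tz": 0, "twist": 0}, {"tx": 0, "ty": 0, "tz": 0, "twist": 0}, {"tx": 0, "ty": 0, "tz": 0, "twist": 0}])

```text
clock: 20.95
position: [0.5894, -0.1804, 0.1006]
ee_rot: [2.852, -1.315, 0.002]
force: [0.8, -6.3, 6.9]
width: 0.151
gripper_force: 25.0
```

```bash
python3 y.py
python3 - <<'E'
from h import *
S=np.array([560,420.])
a=arm.get_image('scene');b=arm.get_image('side')
for c in('scene','side'): print(c,[(np.round(np.array(r['point'])*S,1).tolist(),round(r['conf'],2)) for q in('cell_mid','pan_bar') for r in arm.place_of(c,q)[:2]])
x=[cv2.resize(i,(400,400),interpolation=2) for i in (b[225:315,180:270],b[140:220,255:335])]
cv2.imwrite('pics/g.png',np.hstack(x)[:,:,::-1])
E
```

```text
20.95 bar yaw -0.8642 [ 0.5894 -0.1804  0.1006] [ 0.8 -6.3  6.9] M [-1.058  0.009  0.084] 13.85964457172701 -2.25
scene [([339.8, 279.7], 0.6), ([362.3, 227.5], 0.63)]
side [([211.0, 269.3], 0.41), ([253.1, 275.7], 0.89)]
```

View pics/g.png

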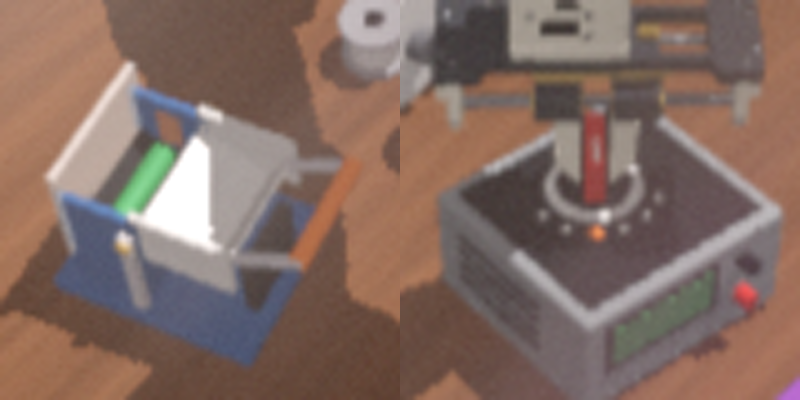

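The knob points at the orange dot, the pan is level and the cell is in the cradle.

```bash
python3 -c "
from cell import arm
print(arm.sign_off())"
```

```text
the job is handed in; nothing more can be done
None
```

The job is handed in after 21 s of the 66 s allowed: the cell is in the cradle, the pan is back level, and the gripper is still holding the knob on the third click (the orange dot).

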